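# Build up a sprocket stack on its stand

### The arm

A 7-joint arm with a two-finger parallel gripper is mounted at the origin on a cart in front of the work surface, level with it; the furniture and walls round the work are solid. World frame = base frame: x ahead of the robot, y to its left, z up, the work surface at z = 0. Lengths are in m, angles in rad, forces in N, time in s.
With the tool pointing down it reaches from about 0.4 to 0.875 m from the base axis. Payload 19.3 kg.
Tool frame: the origin (TCP) lies between the finger pads; the fingertips stand 22 mm ahead of it and the grasp point (between the pads) lies 3 mm ahead of it; x points along the fingers, z is the direction in which the jaws open and shut, and the axes are right-handed (so a half turn about x gives the same grasp; the last joint's range is limited). The gripper opens to 85 mm and grips with 20 to 120 N. Pads are 22 mm wide; open, the fingers measure 114 mm over their backs; the gripper's body (76 mm by 85 mm) begins 54 mm behind the grasp point. The pads swing forward as they close: fully open they stand 13 mm farther back than shut.
Start: joints at [1.046, 0.521, -0.036, 1.599, 0.021, 1.021, -0.113], TCP at [0.275, -0.561, 0.253] pointing down, gripper open.
Joint ranges: [-2.91, 2.91], [-0.3, 2.13], [-1.5, 1.42], [0.17, 2.43], [-1.26, 4.41], [0.16, 1.93], [-2.52, 2.52]. Speed limits (rad/s): [1.89, 1.89, 2.39, 2.39, 3.01, 3.01, 3.01].

### API

Orientations are given as a rotation vector (axis times angle).
In Python, from station import read_state, grab_frame, calibration, ctrl gives the robot as it stands.
- The arm moves only by the tool apply_moves, never from a script. Its argument "motion" is a list of rows, each a list of 5 numbers: the opening in per cent of the stroke, from 0 (shut) to 100 (fully open), then the shift along the tool's x, y, z in cm, then the turn about the tool's x in degrees. A call has 1 to 5 rows; each row is the pose to reach, as a shift and turn from the pose commanded when the call began, along the tool's axes at that moment; what a row does not reach only later rows make up. A row lasts 1/12 s, in which the tool goes at most 41.7 mm and 7.16 degrees, less where a joint would pass 70% of its speed; a pose out of reach is approached as far as the arm can. A call with a gripper value outside its range is refused whole. The fingers move at their own pace and stop on an object; "squeeze" is the grip in N (left out, the last holds). Time passes only in rows, so rows that repeat a pose let the fingers close. It gives the time, the measured TCP pose, the force and the opening at its end, in the units of the state.
- read_state(): the state, without advancing time (a new reading comes with each control period).
- grab_frame(name): name is "scene" or "side" or "wrist"; returns the picture (480x640x3 uint8, blue, green, red); there is no depth.
- calibration(name): a dict with "fx", "fy", "cx", "cy" (pixels), "R" (3x3) and "t" (3): a world point X has camera coordinates R X + t. Camera axes: x right, y down, z forward; pixel columns grow to the right and rows downward; lengths in m; the calibration is good to about 2 mm. A picture is of the moment at which its call begins: read the wrist's pose just before it. calibration takes no time and is no camera call; for the wrist camera it gives the pose at the moment of the call.
- ctrl.close_job(): hands the job in, once; it reports no verdict.
The state is a dict: "time": time; "qpos": joint angles; "dq": joint speeds; "tau": joint torques, N m; "eef_pos": TCP position; "eef_rot": TCP orientation; "wrist_force": force on the tool from outside, world axes, zero at the start; "torque": the same for the moment, N m; "opening": finger opening in m.
Only numpy, scipy, OpenCV 4.12 (cv2) and the standard library are available. Lean on these libraries where they do the work, as an engineer would, in place of code of your own. Each camera call takes 0.05 s, during which the arm holds its last target.

### The job

Build up the sprocket stack on the upright post of the round black stand: first the big dark steel sprocket, on it the blue spacer ring, then the small brass-coloured sprocket, and the red lock ring on top. Keep each part the same way up as it lies now, so that all sit flat on one another round the post. Leave the green oil bottle, the grease tin and the two brake pads where they are.

Things in the scene. Friction and masses are not known exactly. Their poses are not given: they have to be found in the camera images.
- stand: Fixed building stand: round black foot, 80 mm across and 12 mm high, with an upright grey aluminium post in its middle, 25 mm across from the foot up to 50 mm above the desk, then tapering to a blunt nose 8 mm across at 66 mm above the desk. It does not move in a run, but stands elsewhere in each. Origin: centre of the foot's underside, on the desk; z points up along the post.
- big_sprocket: Big dark grey steel sprocket, lying flat: toothed disc 66 mm across (68 mm with the small teeth) and 7 mm thick, with a raised collar 41 mm across on its upper side, 10 mm high in all. About 80 g. The hole right through it is 30 mm wide; its rim is the place to grip, fingers on opposite sides, at any yaw. Origin: on its axis at the underside; z points up along the axis.
- spacer: Plain blue plastic spacer ring, lying flat: 46 mm across, 9 mm high, about 30 g. The hole right through it is 30 mm wide; its rim is the place to grip, fingers on opposite sides, at any yaw. Origin: on its axis at the underside; z points up along the axis.
- small_sprocket: Small brass-coloured (yellow) sprocket, lying flat: toothed disc 53 mm across (55 mm with the small teeth) and 7 mm thick, with a raised collar 41 mm across on its upper side, 10 mm high in all. About 80 g. The hole right through it is 30 mm wide; its rim is the place to grip, fingers on opposite sides, at any yaw. Origin: on its axis at the underside; z points up along the axis.
- lockring: Red lock ring with a ribbed outside, lying flat: 38 mm across (39 mm over the ribs), 11 mm high, about 30 g. The hole right through it is 30 mm wide; its rim is the place to grip, fingers on opposite sides, at any yaw. Origin: on its axis at the underside; z points up along the axis.
- grease_tin: Bystander: round grease tin with a yellow lid, 79 mm across, 30 mm high, loose. Origin: centre of its underside.
- oiler_green: Bystander: upright green oil bottle with a black spout, 43 mm across, 142 mm high, loose, at the back on the right. Origin: centre of its underside.
- brake_pad_a: Bystander: black brake pad lying among the parts near the middle of the desk, 52 mm long (its y), 30 mm wide over its stud (its x), 12 mm high, loose. Origin: centre of its underside.
- brake_pad_b: Bystander: a like black brake pad, on the right of the desk, 52 x 30 x 12 mm, loose. Origin: centre of its underside.

How it is judged:
At the end, for the whole second after the job is handed in: Round the post of the stand, from the foot up: big sprocket, spacer, small sprocket, lock ring, with undersides 12, 22, 31 and 41 mm above the desk (each within 3 mm), axes within 7 mm of the post's axis, collars up and level (tilt under 0.1 rad), all released and at rest (horizontal distance between each of big_sprocket, spacer, small_sprocket, lockring and stand below 0.007 m and z of big_sprocket in the frame of stand between 0.009 and 0.015 m and angle between each of big_sprocket, spacer, small_sprocket, lockring's own z axis and vertical below 0.1 rad and linear speed of each of big_sprocket, spacer, small_sprocket, lockring below 0.02 m/s and z of spacer in the frame of stand between 0.019 and 0.025 m and z of small_sprocket in the frame of stand between 0.028 and 0.034 m and z of lockring in the frame of stand between 0.038 and 0.044 m); the robot touches nothing.
It fails at once if the green oil bottle is moved more than 30 mm or tipped (distance of oiler_green from where it was at the start of the episode above 0.03 m or angle between oiler_green's own z axis and vertical above 0.5 rad).
It fails at once if the grease tin is moved more than 30 mm or tipped (distance of grease_tin from where it was at the start of the episode above 0.03 m or angle between grease_tin's own z axis and vertical above 0.5 rad).
It fails at once if the brake pad between the parts is moved more than 30 mm or tipped (distance of brake_pad_a from where it was at the start of the episode above 0.03 m or angle between brake_pad_a's own z axis and vertical above 0.5 rad).
It fails at once if the brake pad at the right is moved more than 30 mm or tipped (distance of brake_pad_b from where it was at the start of the episode above 0.03 m or angle between brake_pad_b's own z axis and vertical above 0.5 rad).
It also fails if it takes over 90 s, if anything falls off the work surface, if the arm or the gripper's body presses on something with over 40 N, if the wrist force passes 120 N, or if a joint passes its speed limit or range.

## Working session

There is one attempt and no reset: what is moved stays moved. The work goes in short steps, Python scripts to look and compute and a tool call to move; the robot and the scene stay as the last step left them, time stands still between calls to the robot, and variables do not carry over. Pictures are saved under pics/ and viewed, and the job is handed in when it is done.

Besides the shell and the picture viewer there is one more tool, called as a command line: name --pt "numbers of a row" for each row, then --argument value for the rest. apply_moves: Moves the arm, as the interface text tells. Its arguments: {"type":"object","properties":{"motion":{"type":"array"},"squeeze":{"type":"number"}},"required":["motion"]}

```bash
ls; mkdir -p pics
python3 - <<'E'
from station import *
import cv2
s=read_state();print({k:s[k] for k in('time','eef_pos','eef_rot','opening','wrist_force')})
for n in("scene","side","wrist"):
    c=calibration(n);print(n,c)
    cv2.imwrite(f"pics/{n}0.png",grab_frame(n))
E
```

```text
pics
{'time': 0.0, 'eef_pos': array([ 0.27436895, -0.56120467,  0.25272646]), 'eef_rot': array([ 0.86860895,  1.39170448, -0.86774441]), 'opening': 0.08572066640981156, 'wrist_force': array([-0.57833624,  0.3959375 , -0.62420613])}
scene {'fx': 591.9814870117239, 'fy': 591.9814870117239, 'cx': 309.2149292928908, 'cy': 247.69106345951508, 'R': array([[ 7.71220246e-01, -6.36567936e-01,  7.70754069e-04],
       [-3.18118764e-01, -3.86458169e-01, -8.65708112e-01],
       [ 5.51379891e-01,  6.67406432e-01, -5.00548569e-01]]), 't': array([-0.47684969,  0.1982545 ,  0.85659796])}
side {'fx': 539.0498308434402, 'fy': 539.0498308434402, 'cx': 305.49067212328777, 'cy': 241.81713263598627, 'R': array([[ 0.99260203, -0.12132367, -0.00466547],
       [-0.07747027, -0.60329479, -0.79374666],
       [ 0.0934856 ,  0.78823598, -0.60823061]]), 't': array([-0.580692  ,  0.04277208,  0.98997284])}
wrist {'fx': 368.40391288652336, 'fy': 368.40391288652336, 'cx': 319.6706802135365, 'cy': 247.82956513081172, 'R': array([[ 0.43814628, -0.89890287, -0.00120755],
       [-0.86814994, -0.4235042 ,  0.25876604],
       [-0.23311694, -0.11232905, -0.96593927]]), 't': array([-0.62367917, -0.03342218,  0.37852099])}
```

View pics/scene0.png

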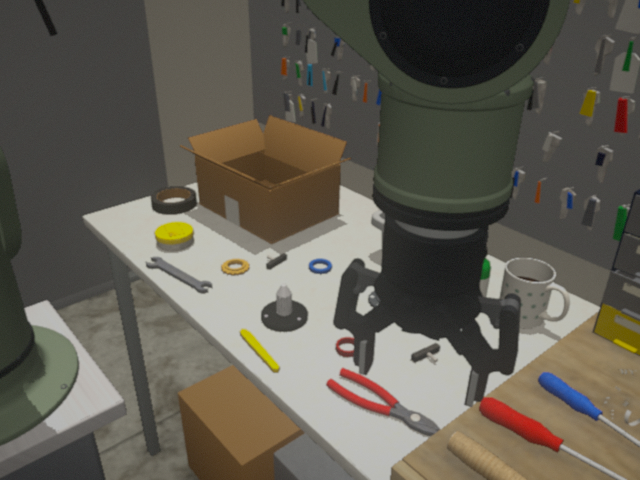

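View pics/side0.png

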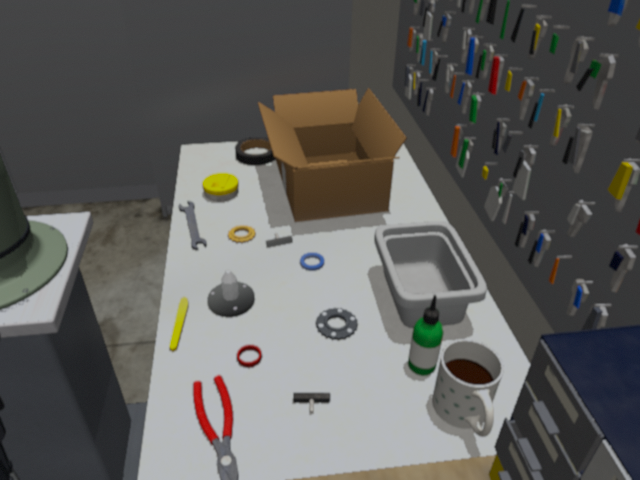

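View pics/wrist0.png

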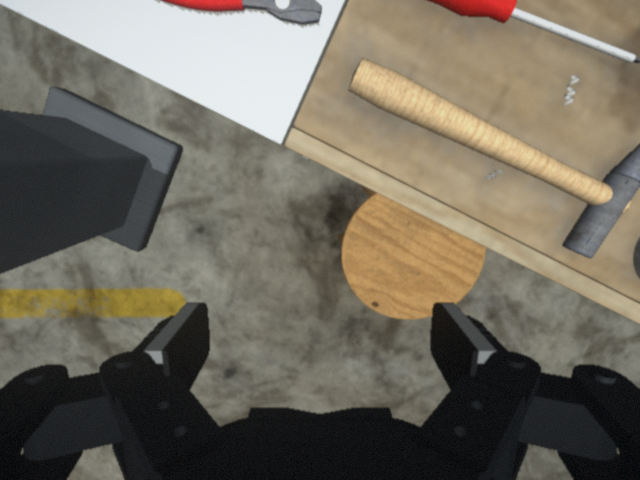

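```bash
cat > h.py <<'E'
from station import *
import numpy as np, cv2
from scipy.spatial.transform import Rotation as Ro
def ray(c,u,v,z):
    R=np.array(c['R']);t=np.array(c['t']);o=-R.T@t
    d=R.T@np.array([(u-c['cx'])/c['fx'],(v-c['cy'])/c['fy'],1]);return o+d*(z-o[2])/d[2]
def proj(c,X):
    p=np.array(c['R'])@np.array(X)+np.array(c['t']);return np.array([c['fx']*p[0]/p[2]+c['cx'],c['fy']*p[1]/p[2]+c['cy']])
def blob(img,lo,hi,near,r=60):
    hsv=cv2.cvtColor(img,cv2.COLOR_BGR2HSV);m=cv2.inRange(hsv,np.array(lo),np.array(hi))
    w=np.zeros_like(m);cv2.circle(w,tuple(int(a) for a in near),r,255,-1);m&=w
    cs,_=cv2.findContours(m,cv2.RETR_EXTERNAL,cv2.CHAIN_APPROX_NONE)
    k=max(cs,key=lambda k:cv2.contourArea(cv2.convexHull(k)));return cv2.fitEllipse(cv2.convexHull(k)),cv2.boundingRect(k)
E
python3 - <<'E'
from h import *
s=read_state();print(Ro.from_rotvec(s['eef_rot']).as_matrix().round(3))
c=calibration('side');im=cv2.imread('pics/side0.png')
for n,lo,hi,near,z,r in [('spacer',(95,90,40),(125,255,255),(312,261),.0045,25),('small',(12,80,60),(32,255,255),(242,233),.004,22),('lock',(0,120,50),(12,255,255),(249,355),.0055,20),('lock2',(168,120,50),(180,255,255),(249,355),.0055,20),('big',(0,0,20),(180,80,140),(337,323),.004,30),('tin',(22,150,60),(35,255,255),(221,185),.02,30),('foot',(0,0,0),(180,255,110),(231,299),.006,32),('oiler',(50,150,20),(80,255,255),(427,345),.03,50)]:
    try:
        e,b=blob(im,lo,hi,near,r);P=ray(c,*e[0],z)
        w=ray(c,b[0],e[0][1],z)-ray(c,b[0]+b[2],e[0][1],z)
        print(n,np.round(e[0],1),np.round(e[1],1),b,P.round(4),'width',np.linalg.norm(w).round(4))
    except Exception as x:print(n,x)
print('pada',ray(c,279,238,.006),'padb',ray(c,311,398,.006),'oil base',ray(c,424,365,0),'nose',ray(c,229,272,.066))
cv2.imwrite('pics/c1.png',cv2.resize(im[160:430,160:480],None,fx=2.2,fy=2.2,interpolation=cv2.INTER_CUBIC))
E
```

```text
[[-0.     0.898  0.439]
 [ 0.001  0.439 -0.898]
 [-1.    -0.    -0.001]]
spacer [311.9 260.8] [16.5 23. ] (301, 253, 23, 17) [ 0.5885 -0.0683  0.0045] width 0.0422
small [241.2 233.4] [16.5 26.8] (228, 226, 27, 16) [0.4621 0.0336 0.004 ] width 0.053
lock [248.8 355.5] [20.6 24.2] (237, 346, 24, 21) [ 0.465  -0.2791  0.0055] width 0.0361
lock2 OpenCV(4.12.0) /io/opencv/modules/imgproc/src/shapedescr.cpp:361: error: (-201:Incorrect size of input array) There should be at least 5 points to fit the ellipse in function 'fitEllipseNoDirect'

big [336.2 323.9] [32.  42.2] (315, 308, 43, 33) [ 0.6065 -0.2301  0.004 ] width 0.0688
tin [220.1 184. ] [22.1 35.9] (203, 173, 35, 23) [0.4221 0.1992 0.02  ] width 0.0764
foot [230.7 299.4] [34.1 47.2] (208, 283, 47, 34) [ 0.4396 -0.154   0.006 ] width 0.0791
oiler [427.7 332. ] [29.8 30.5] (413, 318, 29, 29) [ 0.7356 -0.2886  0.03  ] width 0.0437
pada [0.53429345 0.00661826 0.006     ] padb [ 0.54792193 -0.36679415  0.006     ] oil base [ 0.72268434 -0.32534274  0.        ] nose [ 0.44217147 -0.1534813   0.066     ]
```

View pics/c1.png

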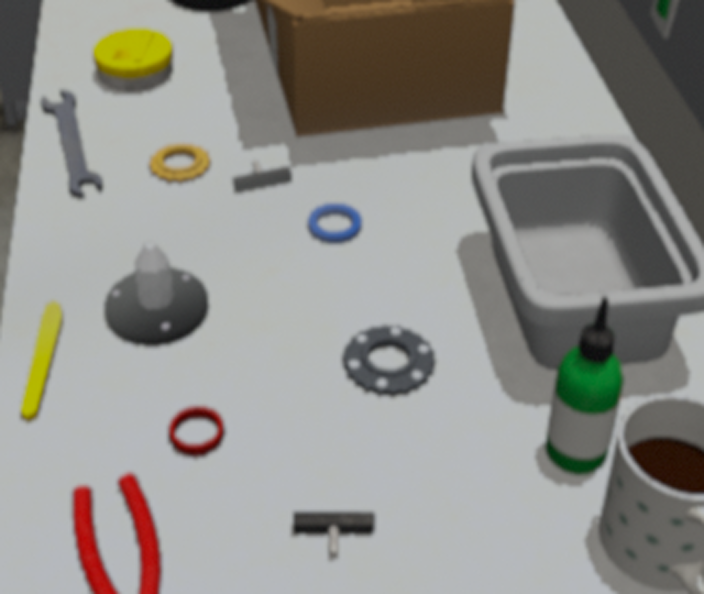

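apply_moves --pt "100 0 4 -1.4 0" --pt "100 0 8 -2.7 0" --pt "100 0 12 -4.1 0" --pt "100 0 16 -5.5 0" --pt "100 0 20 -6.8 0"

```text
time: 0.57
eef_pos: [0.4231, -0.4129, 0.2532]
eef_rot: [0.868, 1.391, -0.868]
wrist_force: [1.5, -1.1, -0.1]
opening: 0.0853
```

apply_moves --pt "100 0 4 -1.4 0" --pt "100 0 8 -2.7 0" --pt "100 0 12 -4.1 0" --pt "100 0 16 -5.5 0" --pt "100 0 20 -6.8 0"

```text
time: 0.98
eef_pos: [0.5709, -0.2659, 0.2532]
eef_rot: [0.868, 1.391, -0.868]
wrist_force: [0.7, -0.7, 0.4]
opening: 0.0855
```

apply_moves --pt "100 3 4 -1.4 0" --pt "100 6.5 4.3 -1.6 0" --pt "100 10 4.3 -1.6 0" --pt "100 10 4.3 -1.6 0" --pt "100 10 4.3 -1.6 0"

```text
time: 1.4
eef_pos: [0.6007, -0.2344, 0.1525]
eef_rot: [0.868, 1.394, -0.869]
wrist_force: [0.3, -1.0, 0.3]
opening: 0.0854
```

```bash
cat >> h.py <<'E'
def delta(target):
    s=read_state();R=Ro.from_rotvec(s['eef_rot']).as_matrix();return (R.T@(np.array(target)-s['eef_pos'])*100).round(2)
E
python3 - <<'E'
from h import *
s=read_state();print(s['time'],s['eef_pos'],s['wrist_force'],s['opening'],Ro.from_rotvec(s['eef_rot']).as_matrix().round(3).tolist())
c=calibration('wrist');im=grab_frame('wrist');cv2.imwrite('pics/w1.png',im)
print(proj(c,[.6065,-.2301,.01]),delta([.6065,-.2301,.15]))
E
```

```text
1.4 [ 0.60066352 -0.23444304  0.15249224] [ 0.33502868 -1.03779537  0.32303732] 0.08543503219752811 [[-0.003, 0.898, 0.439], [0.001, 0.439, -0.898], [-1.0, -0.003, -0.002]]
[319.28753528 230.45794571] [ 0.45  0.67 -0.24]
```

View pics/w1.png

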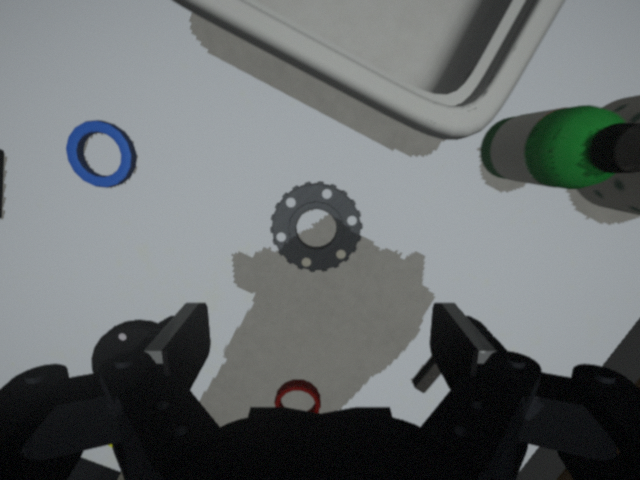

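```bash
cat >> h.py <<'E'
def locate(c,im,lo,hi,guess,z,r):
    n=proj(c,[guess[0],guess[1],z]);e,b=blob(im,lo,hi,n,r);P=ray(c,*e[0],z);return e,P
E
python3 - <<'E'
from h import *
im=cv2.imread('pics/w1.png');c=calibration('wrist')
g=cv2.cvtColor(im,cv2.COLOR_BGR2GRAY)
# hole-circle center & disc outline
e,P=locate(c,im,(0,0,0),(180,255,85),(.6065,-.2301),.004,52);print(e,P)
e,P=locate(c,im,(95,90,30),(125,255,255),(.5885,-.0683),.0045,60);print('spacer',e,P)
E
```

```text
((315.9767150878906, 226.86351013183594), (89.49705505371094, 90.08871459960938), 118.68154907226562) [ 0.60772702 -0.22832727  0.004     ]
spacer ((100.08338928222656, 153.3910675048828), (61.81275177001953, 71.87217712402344), 128.88079833984375) [ 0.58863852 -0.06688711  0.0045    ]
```

Run:
```python
from h import *
print(delta([.6077,-.2285,.03]))
```

```text
[12.45  0.85 -0.34]
```

apply_moves --pt "100 1 0.8 -0.3 0" --pt "100 4.5 0.85 -0.3 0" --pt "100 8.5 0.85 -0.3 0" --pt "100 10.5 0.85 -0.3 0" --pt "100 10.5 0.85 -0.3 0"

```text
time: 1.87
eef_pos: [0.6067, -0.2276, 0.0456]
eef_rot: [0.868, 1.394, -0.869]
wrist_force: [-0.3, 0.7, -0.1]
opening: 0.0854
```

Run:
```python
from h import *
c=calibration('wrist');im=grab_frame('wrist');cv2.imwrite('pics/w2.png',im)
print(read_state()['eef_pos'],read_state()['time'],delta([.6077,-.2285,.03]))
cs=calibration('side');cv2.imwrite('pics/s2.png',cv2.resize(grab_frame('side')[200:400,220:460],None,fx=3,fy=3))
```

```text
[ 0.60780125 -0.22798687  0.04816109] 1.9167 [ 1.82 -0.03  0.04]
```

View pics/w2.png

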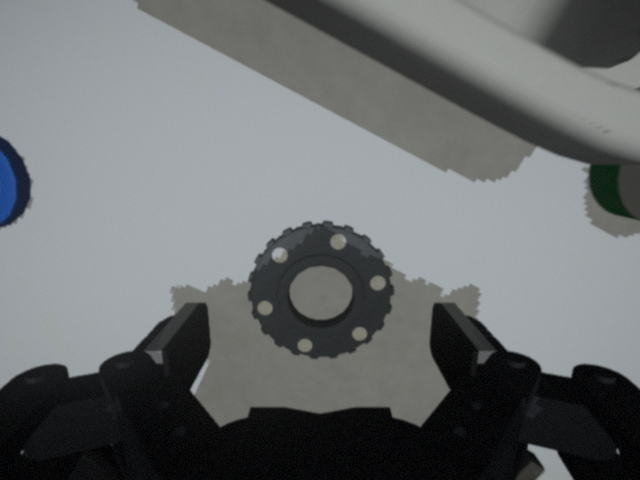

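View pics/s2.png

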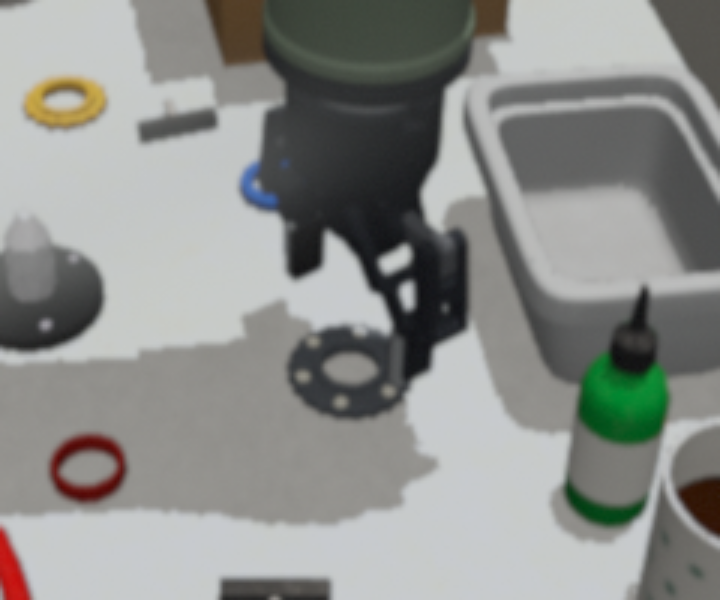

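Run:
```python
from h import *
s=read_state();c=calibration('wrist');R=Ro.from_rotvec(s['eef_rot']).as_matrix()
for a in(0,.009,.015,.022):
  for y in(-.011,.011): print(a,y,proj(c,s['eef_pos']+R@[a,y,-.0427]).round(0),proj(c,s['eef_pos']+R@[a,y,.0427]).round(0))
e,P=locate(c,cv2.imread('pics/w2.png'),(0,0,0),(180,255,85),(.6077,-.2285),.005,77);print(e,P)
e,P=locate(c,cv2.imread('pics/w2.png'),(0,0,95),(180,60,255),(.6077,-.2285),.008,38);print(e,P,ray(c,321,290,.010))
```

```text
0 -0.011 [206. 362.] [437. 362.]
0 0.011 [201. 307.] [442. 307.]
0.009 -0.011 [213. 349.] [430. 349.]
0.009 0.011 [209. 297.] [435. 297.]
0.015 -0.011 [217. 341.] [426. 341.]
0.015 0.011 [213. 291.] [430. 291.]
0.022 -0.011 [222. 333.] [421. 333.]
0.022 0.011 [218. 285.] [425. 284.]
((320.55126953125, 290.12738037109375), (137.60452270507812, 145.3638458251953), 88.87317657470703) [ 0.6082544  -0.22828229  0.005     ]
((320.3814697265625, 292.2340087890625), (52.5030632019043, 61.24049377441406), 90.1939926147461) [ 0.60832179 -0.22814981  0.008     ] [ 0.6101642  -0.22756625  0.01      ]
```

apply_moves --pt "95 1.6 0 0 0" --pt "92 2.8 0 0 0" --pt "92 3.1 0 0 0" --pt "92 3.1 0 0 0" --squeeze 40

```text
time: 2.3
eef_pos: [0.608, -0.228, 0.0177]
eef_rot: [0.868, 1.39, -0.868]
wrist_force: [-0.4, 0.6, -0.5]
opening: 0.0782
```

Run:
```python
from h import *
c=calibration('wrist');im=grab_frame('wrist');cv2.imwrite('pics/w3.png',im)
s=read_state();print(s['eef_pos'],s['opening'],s['wrist_force'],delta([.6080,-.2283,.0155]))
cv2.imwrite('pics/s3.png',cv2.resize(grab_frame('side')[260:380,280:440],None,fx=5,fy=5))
```

```text
[ 0.60824431 -0.22811593  0.01814516] 0.07840004092962365 [-0.22451037  0.07640405  0.00515887] [ 0.26 -0.03  0.01]
```

View pics/w3.png

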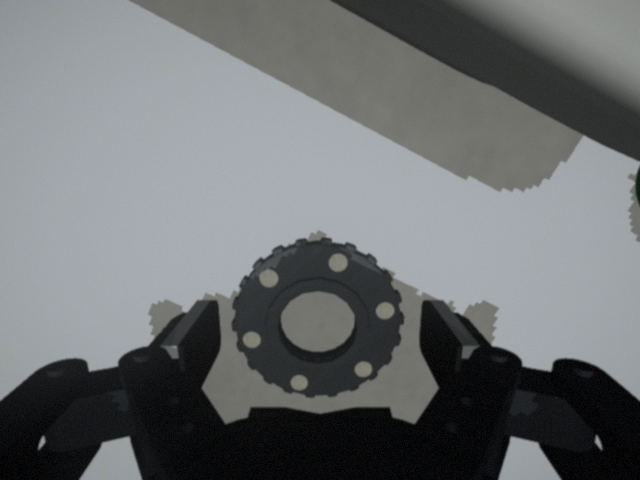

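View pics/s3.png

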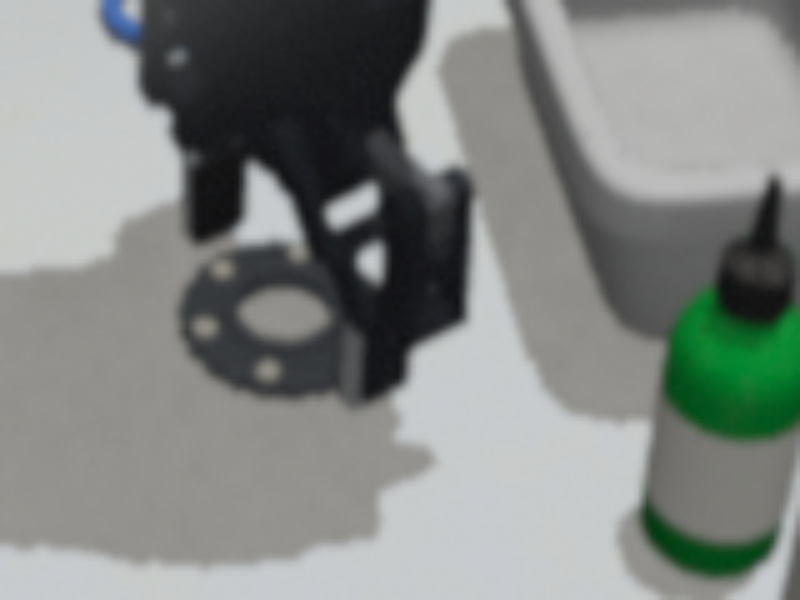

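apply_moves --pt "92 0.2 0 0 0" --pt "80 0.2 0 0 0" --pt "60 0.2 0 0 0" --pt "60 0.2 0 0 0" --pt "60 0.2 0 0 0" --squeeze 40

```text
time: 2.82
eef_pos: [0.6081, -0.2281, 0.0165]
eef_rot: [0.868, 1.39, -0.868]
wrist_force: [-5.0, 1.2, 14.3]
opening: 0.0641
```

Run:
```python
from h import *
c=calibration('wrist');im=grab_frame('wrist');cv2.imwrite('pics/w4.png',im)
s=read_state();print(s['eef_pos'],s['opening'],s['wrist_force'])
cv2.imwrite('pics/s4.png',cv2.resize(grab_frame('side')[260:380,280:440],None,fx=5,fy=5))
```

```text
[ 0.60810749 -0.22808042  0.01645323] 0.06423865108562438 [-4.83562533  0.92513127 14.5394658 ]
```

View pics/w4.png

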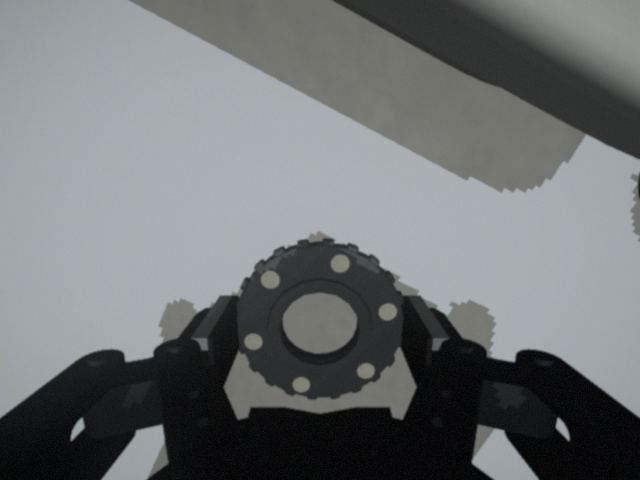

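View pics/s4.png

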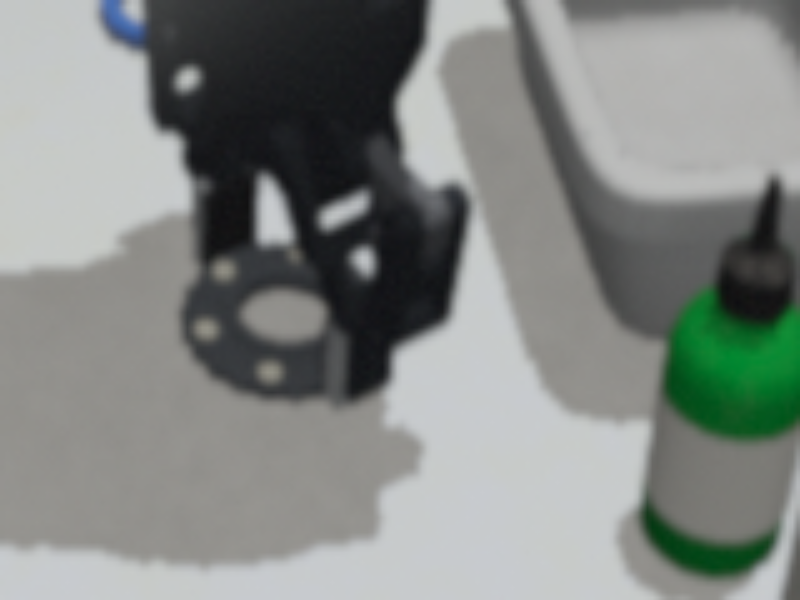

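Run:
```python
from h import *
s=read_state();c=calibration('wrist');R=Ro.from_rotvec(s['eef_rot']).as_matrix()
for a in(.009,.012,.015):
  for y in(-.011,0,.011): print(a,y,proj(c,s['eef_pos']+R@[a,y,-.033]).round(0),proj(c,s['eef_pos']+R@[a,y,.033]).round(0))
print(proj(c,s['eef_pos']+R@[s['eef_pos'][2]-.007,0,0]))
```

```text
0.009 -0.011 [238. 349.] [406. 349.]
0.009 0 [236. 324.] [407. 323.]
0.009 0.011 [234. 297.] [409. 297.]
0.012 -0.011 [239. 345.] [404. 345.]
0.012 0 [238. 320.] [405. 320.]
0.012 0.011 [236. 294.] [407. 294.]
0.015 -0.011 [241. 341.] [402. 341.]
0.015 0 [239. 317.] [404. 317.]
0.015 0.011 [238. 291.] [405. 291.]
[321.67892493 322.93412213]
```

apply_moves --pt "60 -0.3 0 0 0" --pt "60 -2 0 0 0" --pt "60 -4 0 0 0" --pt "60 -4 0 0 0" --squeeze 40

```text
time: 3.25
eef_pos: [0.6095, -0.2286, 0.0588]
eef_rot: [0.869, 1.386, -0.867]
wrist_force: [0.4, -0.8, 0.4]
opening: 0.0637
```

Run:
```python
from h import *
c=calibration('wrist');im=grab_frame('wrist');cv2.imwrite('pics/w5.png',im)
s=read_state();print(s['time'],s['eef_pos'],s['opening'],s['wrist_force'])
cv2.imwrite('pics/s5.png',cv2.resize(grab_frame('side')[240:360,280:440],None,fx=5,fy=5))
```

```text
3.3 [ 0.60895582 -0.22839315  0.05733577] 0.06370796738665177 [ 0.17970736 -0.90797264 -1.02138207]
```

View pics/w5.png

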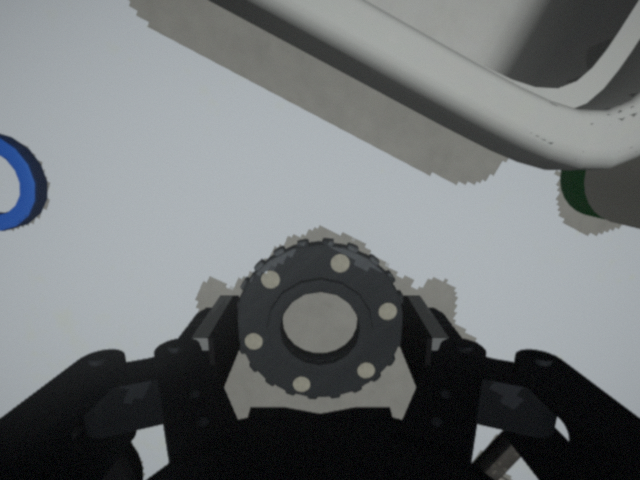

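View pics/s5.png

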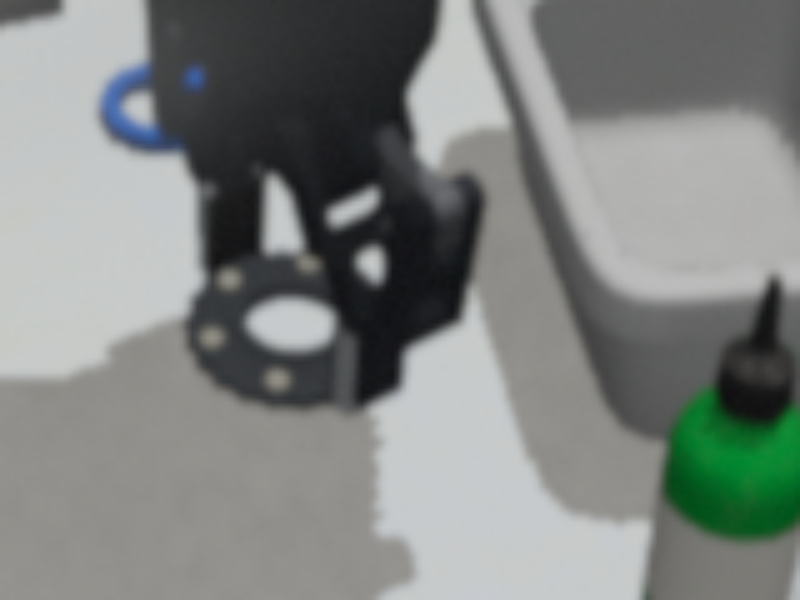

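apply_moves --pt "60 -3.5 0 0 0" --pt "60 -7 -0.5 -0.5 0" --pt "60 -7 -2.8 -3.3 0" --pt "60 -7 -5.1 -6.1 0" --pt "60 -7 -7.4 -8.9 0"

```text
time: 3.77
eef_pos: [0.5006, -0.1799, 0.125]
eef_rot: [0.868, 1.391, -0.868]
wrist_force: [0.3, -0.4, -1.0]
opening: 0.0636
```

apply_moves --pt "60 0 -2.3 -2.5 0" --pt "60 0 -5 -5 0" --pt "60 0 -8.3 -5.2 0" --pt "60 0 -11 -5.2 0" --pt "60 0 -11 -5.2 0"

```text
time: 4.18
eef_pos: [0.3757, -0.1836, 0.1249]
eef_rot: [0.869, 1.393, -0.872]
wrist_force: [1.5, -1.4, -0.1]
opening: 0.0639
```

Run:
```python
from h import *
c=calibration('wrist');im=grab_frame('wrist');cv2.imwrite('pics/w6.png',im)
s=read_state();print(s['time'],s['eef_pos'],s['eef_rot'],s['opening'],s['wrist_force'])
print(proj(c,[.4405,-.154,.066]),proj(c,[.4405,-.154,.012]))
```

```text
4.2333 [ 0.37834013 -0.18301048  0.12506028] [ 0.86937751  1.39134718 -0.87092483] 0.06362815020262533 [ 0.27406922  0.66322422 -0.50064301]
[324.90533924 134.58865347] [323.8478942  137.65846809]
```

View pics/w6.png

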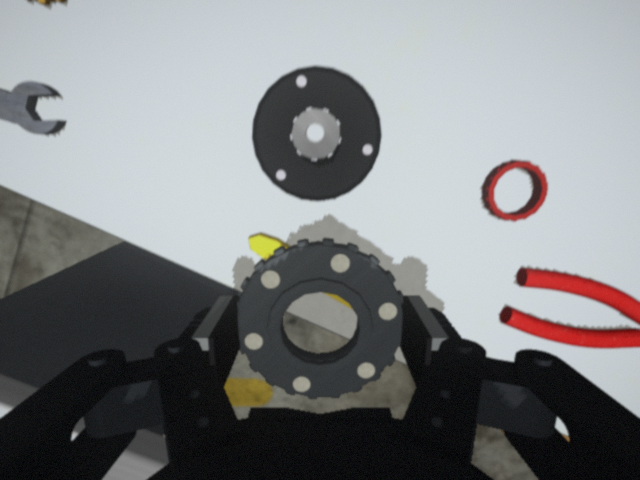

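```bash
cat > m.py <<'E'
from h import *
import sys
c=calibration('wrist');im=grab_frame('wrist');cv2.imwrite('pics/%s.png'%sys.argv[1],im)
s=read_state();print(s['time'],s['eef_pos'],s['opening'])
def foot(z=.012):
    e,P=locate(c,im,(0,0,0),(180,255,100),(.4405,-.154),.006,90);print('foot',np.round(e[0],1),np.round(e[1],1),ray(c,*e[0],.012));
def nose():
    e,P=locate(c,im,(0,0,195),(180,60,255),(.4405,-.154),.066,22);print('nose',np.round(e[0],1),np.round(e[1],1),P)
foot();nose()
try:
    e,P=locate(c,im,(0,120,40),(12,255,255),(.465,-.279),.0055,60);print('lock',np.round(e[0],1),np.round(e[1],1),P)
except Exception as x:print(x)
E
python3 m.py w7
```

```text
4.2833 [ 0.38003364 -0.18249465  0.12513775] 0.06352766406835329
foot [315.  138.3] [126.9 132.1] [ 0.4407031  -0.14867391  0.012     ]
nose [313.3 138.7] [15.7 16.3] [ 0.43928194 -0.14929107  0.066     ]
lock [513.9 195.1] [55.3 62.6] [ 0.46524588 -0.28015757  0.0055    ]
```

View pics/w7.png

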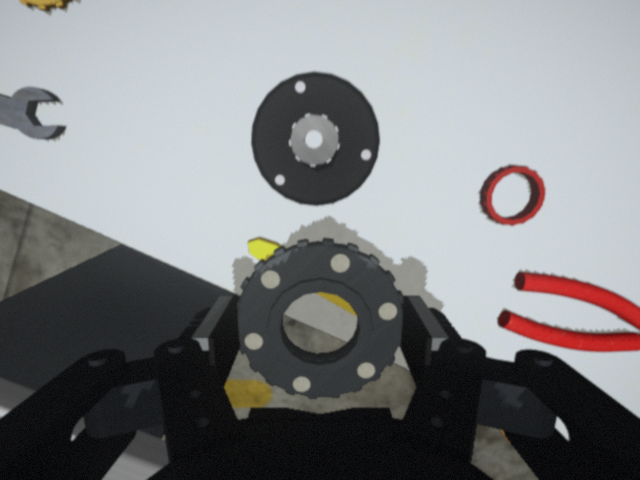

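Run:
```python
from h import *
im=cv2.imread('pics/scene0.png');c=calibration('scene')
im2=cv2.imread('pics/side0.png');c2=calibration('side')
for p in[(.440,-.154),(.440,-.149)]:
    for a,cc in((im,c),(im2,c2)):
        for z,r in((.012,.04),(.066,.004),(0,.04)):
            pts=np.array([proj(cc,[p[0]+r*np.cos(t),p[1]+r*np.sin(t),z]) for t in np.linspace(0,6.28,60)])
            b=a
            k=cv2.polylines
            if p[1]==-.149: k(a,[np.int32(pts*16)],True,(0,255,0),1,shift=4)
            else: k(a,[np.int32(pts*16)],True,(0,0,255),1,shift=4)
A=cv2.resize(im[275:340,250:320],(400,371),interpolation=cv2.INTER_NEAREST);B=cv2.resize(im2[255:325,195:265],(371,371),interpolation=cv2.INTER_NEAREST)
cv2.imwrite('pics/ov.png',np.hstack([A,B]))
```

```text
(no output)
```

View pics/ov.png

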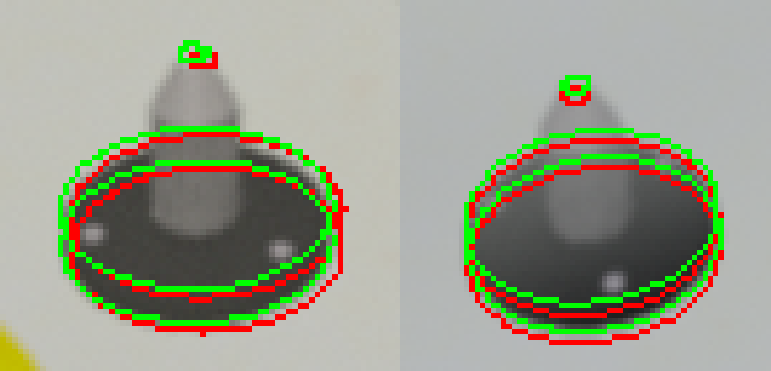

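Run:
```python
from h import *
s=read_state();print(s['eef_pos'],delta([.440,-.1492,.10]))
```

```text
[ 0.38003364 -0.18249465  0.12513775] [ 2.51  6.85 -0.37]
```

apply_moves --pt "60 0 3.5 -0.2 0" --pt "60 1 6.8 -0.3 0" --pt "60 2.5 6.8 -0.3 0" --pt "60 2.5 6.8 -0.3 0" --pt "60 2.5 6.8 -0.3 0"

```text
time: 4.7
eef_pos: [0.4402, -0.1489, 0.0996]
eef_rot: [0.867, 1.393, -0.868]
wrist_force: [-0.6, -0.8, -1.4]
opening: 0.0638
```

Run:
```python
from h import *
c=calibration('wrist');im=grab_frame('wrist');cv2.imwrite('pics/w8.png',im)
s=read_state();print(s['time'],s['eef_pos'],s['opening'],s['wrist_force'],delta([.440,-.1492,.085]))
print(proj(c,[.440,-.1492,.066]))
import time
c=calibration('wrist');im=grab_frame('wrist');cv2.imwrite('pics/w9.png',im);print(read_state()['eef_pos'],proj(c,[.440,-.1492,.066]))
```

```text
4.75 [ 0.44015414 -0.14943239  0.10016723] 0.06344109980451458 [-0.55084548  0.83163604 -0.00686555] [ 1.52 -0.   -0.03]
[321.75143438 298.91387788]
[ 0.44017421 -0.14972436  0.10054532] [320.77863387 297.87695851]
```

View pics/w9.png

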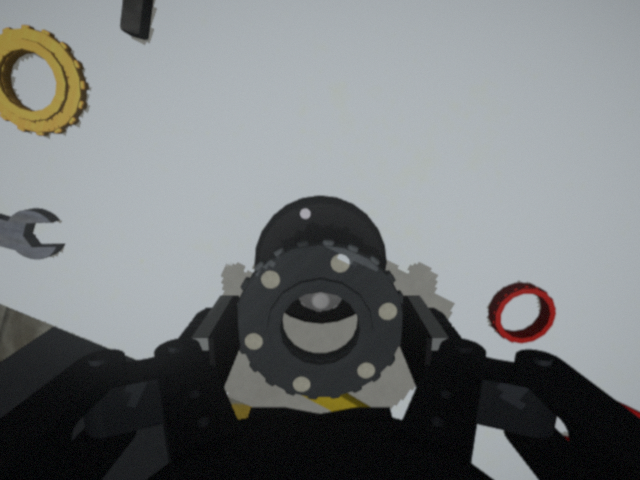

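apply_moves --pt "60 1.2 0 0.05 0" --pt "60 2.4 0 0.05 0" --pt "60 3.6 0 0.05 0" --pt "60 4.8 0 0.05 0" --pt "60 4.8 0 0.05 0"

```text
time: 5.22
eef_pos: [0.4399, -0.1503, 0.0515]
eef_rot: [0.868, 1.392, -0.869]
wrist_force: [-1.1, 0.1, -1.1]
opening: 0.0638
```

apply_moves --pt "60 0.8 0 0 0" --pt "60 1.6 0 0 0" --pt "60 2.1 0 0 0" --pt "60 2.1 0 0 0"

```text
time: 5.55
eef_pos: [0.4403, -0.15, 0.0306]
eef_rot: [0.868, 1.392, -0.868]
wrist_force: [-0.2, -0.0, -0.5]
opening: 0.0638
```

Run:
```python
from h import *
c=calibration('wrist');im=grab_frame('wrist');cv2.imwrite('pics/w10.png',im)
s=read_state();print(s['time'],s['eef_pos'],s['opening'],s['wrist_force'])
```

```text
5.6 [ 0.4404322  -0.14999395  0.0310445 ] 0.06360493094658984 [-0.28214636  0.19215738  0.71535275]
```

View pics/w10.png

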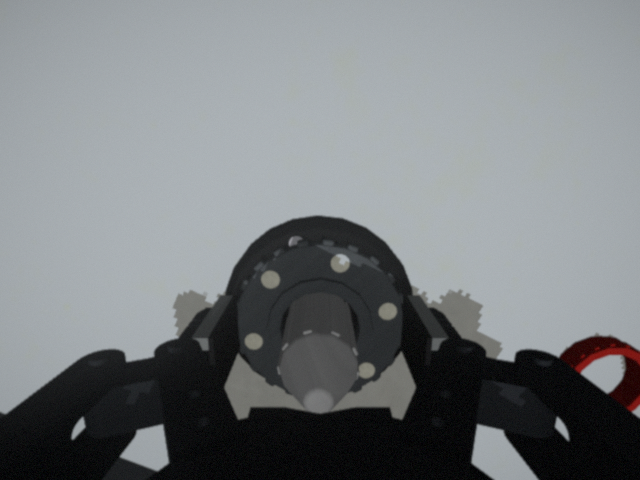

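apply_moves --pt "60 0.2 0 0 0" --pt "60 0.25 0 0 0" --pt "85 0.25 0 0 0" --pt "95 0.25 0 0 0" --pt "95 0.25 0 0 0"

```text
time: 6.02
eef_pos: [0.4407, -0.15, 0.029]
eef_rot: [0.868, 1.39, -0.868]
wrist_force: [-0.7, -0.4, 0.2]
opening: 0.0812
```

apply_moves --pt "95 -2 0 0 0" --pt "95 -6 0 0 0" --pt "95 -10 0 0 0" --pt "95 -10 0 0 0"

```text
time: 6.35
eef_pos: [0.443, -0.1508, 0.1347]
eef_rot: [0.869, 1.383, -0.866]
wrist_force: [2.2, -1.2, 1.4]
opening: 0.0814
```

Run:
```python
from h import *
s=read_state();print(s['time'],s['eef_pos'],s['opening'],s['wrist_force'])
c=calibration('wrist');im=grab_frame('wrist');cv2.imwrite('pics/w11.png',im)
print(delta([.5886,-.067,.12]))
```

```text
6.35 [ 0.44296473 -0.15075363  0.1346554 ] 0.08144068287070766 [ 2.19701022 -1.1970666   1.37391796]
[ 1.29 16.81 -1.1 ]
```

View pics/w11.png

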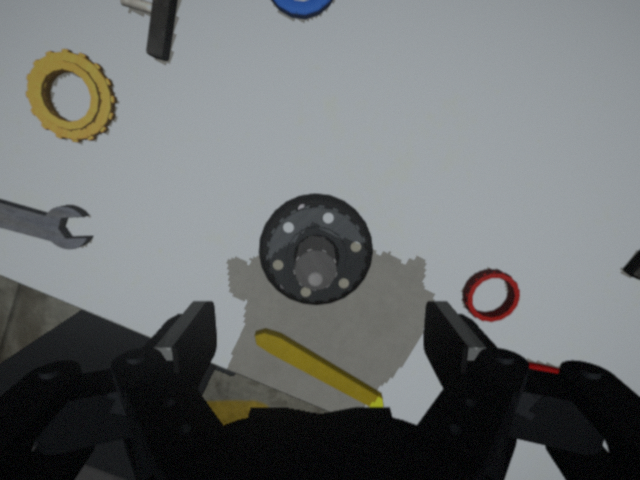

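apply_moves --pt "80 0 3.5 -0.2 0" --pt "70 0 7.2 -0.5 0" --pt "68 0 11 -0.7 0" --pt "68 1 15 -0.9 0" --pt "68 3 16.7 -1.0 0"

```text
time: 6.82
eef_pos: [0.5909, -0.0642, 0.0995]
eef_rot: [0.869, 1.388, -0.863]
wrist_force: [-0.6, 0.9, 0.1]
opening: 0.0578
```

apply_moves --pt "68 2 0 0 0" --pt "68 3 0 0 0" --pt "68 3 0 0 0"

```text
time: 7.07
eef_pos: [0.5843, -0.0678, 0.0661]
eef_rot: [0.866, 1.395, -0.871]
wrist_force: [0.2, -0.5, 0.6]
opening: 0.058
```

```bash
cat > p.py <<'E'
from h import *
import sys
n=sys.argv[1];D={'spacer':((95,90,30),(125,255,255),(.5886,-.067),.0045,70),'small':((12,80,40),(35,255,255),(.4621,.0336),.005,90),'lock':((0,120,30),(12,255,255),(.4652,-.280),.0055,60)}[n]
for i in range(2):
    c=calibration('wrist');p=read_state()['eef_pos'];im=grab_frame('wrist')
    e,P=locate(c,im,*D);print(np.round(e[0],1),np.round(e[1],1),P.round(4),p.round(4))
cv2.imwrite('pics/%s.png'%sys.argv[2],im)
s=read_state();print(s['time'],s['opening'],s['wrist_force'].round(1),delta([P[0],P[1],float(sys.argv[3])]))
E
python3 p.py spacer w12 .021
```

```text
[324.6 273. ] [84.4 86.9] [ 0.5871 -0.0683  0.0045] [ 0.5843 -0.0678  0.0661]
[323.3 272.7] [83.6 86.2] [ 0.5872 -0.0682  0.0045] [ 0.585  -0.0681  0.0677]
7.1667 0.0584579009164515 [ 0.1  0.3 -0.2] [4.78 0.14 0.07]
```

View pics/w12.png

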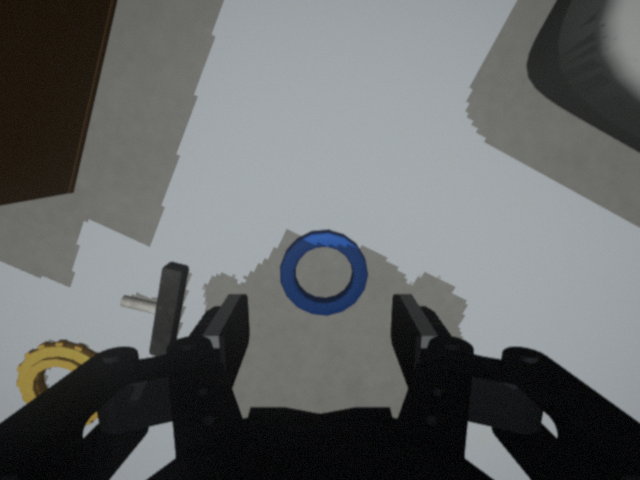

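apply_moves --pt "68 1.5 0.1 0.05 0" --pt "68 3.5 0.1 0.05 0" --pt "68 4.7 0.1 0.05 0" --pt "68 4.7 0.1 0.05 0"

```text
time: 7.5
eef_pos: [0.5863, -0.068, 0.0206]
eef_rot: [0.868, 1.392, -0.87]
wrist_force: [-1.2, -0.2, -0.7]
opening: 0.058
```

apply_moves --pt "55 0 0 0 0" --pt "40 0 0 0 0" --pt "40 0 0 0 0" --pt "40 0 0 0 0" --squeeze 30

```text
time: 7.83
eef_pos: [0.5879, -0.0678, 0.0229]
eef_rot: [0.869, 1.389, -0.867]
wrist_force: [-1.3, -0.1, 7.2]
opening: 0.044
```

```bash
python3 p.py spacer w13 .021
```

```text
[319.6 313.4] [106.4 113.4] [ 0.5875 -0.0672  0.0045] [ 0.5879 -0.0678  0.0229]
[319.6 313.5] [106.5 113. ] [ 0.5874 -0.0672  0.0045] [ 0.5879 -0.0678  0.0228]
7.9333 0.044110704366980294 [-1.2 -0.5  8.2] [ 0.18 -0.02 -0.08]
```

View pics/w13.png

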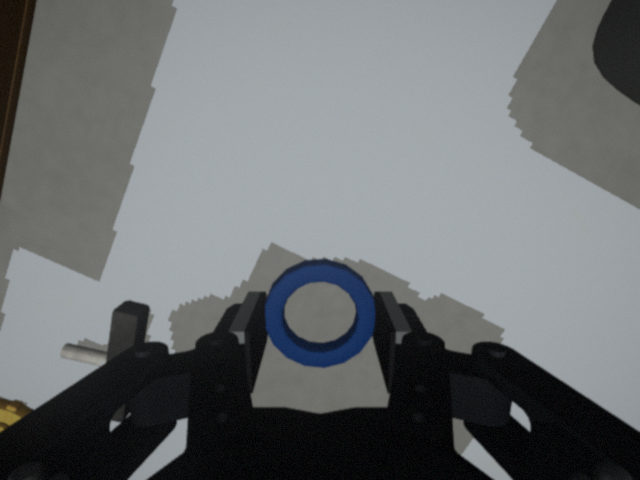

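apply_moves --pt "40 -2 0 0 0" --pt "40 -5 0 0 0" --pt "40 -9 0 0 0" --pt "40 -9.5 -2.5 0.1 0" --pt "40 -9.5 -6 0.3 0"

```text
time: 8.35
eef_pos: [0.5373, -0.0955, 0.1198]
eef_rot: [0.868, 1.386, -0.862]
wrist_force: [0.8, -1.5, -0.9]
opening: 0.044
```

apply_moves --pt "40 0 -4 0.2 0" --pt "40 0 -8 0.4 0" --pt "40 0 -10.5 0.5 0" --pt "40 0 -10.9 0.5 0" --pt "40 0 -10.9 0.5 0"

```text
time: 8.77
eef_pos: [0.4381, -0.1502, 0.1175]
eef_rot: [0.87, 1.389, -0.87]
wrist_force: [0.2, 0.9, 0.5]
opening: 0.044
```

```bash
cat > st.py <<'E'
from h import *
import sys
for i in range(2):
    c=calibration('wrist');p=read_state()['eef_pos'];im=grab_frame('wrist')
cv2.imwrite('pics/%s.png'%sys.argv[1],im)
s=read_state();print(s['time'],s['eef_pos'].round(4),s['opening'].round(4),s['wrist_force'].round(1),'nose',proj(c,[.440,-.1495,.066]).round(1),delta([.440,-.1497,.1]))
E
python3 st.py w14
```

```text
Traceback (most recent call last):
  File "st.py", line 6, in <module>
    s=read_state();print(s['time'],s['eef_pos'].round(4),s['opening'].round(4),s['wrist_force'].round(1),'nose',proj(c,[.440,-.1495,.066]).round(1),delta([.440,-.1497,.1]))
                                                         ^^^^^^^^^^^^^^^^^^
AttributeError: 'float' object has no attribute 'round'
```

View pics/w14.png

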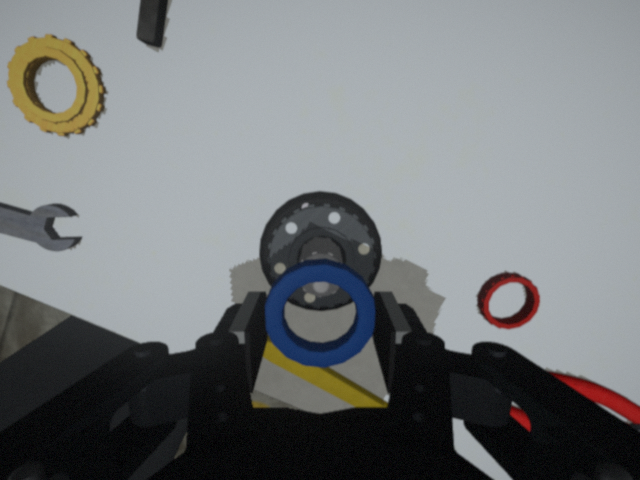

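```bash
sed -i "s/s\['opening'\].round(4)/s['opening']/" st.py; python3 st.py w15
```

```text
8.9667 [ 0.4402 -0.1485  0.1169] 0.043509610045042224 [-0.3 -0.6 -0.7] nose [322.6 285.9] [ 1.69 -0.07  0.1 ]
```

apply_moves --pt "40 1.5 -0.05 0.1 0" --pt "40 3 -0.05 0.1 0" --pt "40 4.2 -0.05 0.1 0" --pt "40 5.4 -0.05 0.1 0" --pt "40 5.4 -0.05 0.1 0"

```text
time: 9.38
eef_pos: [0.4389, -0.1493, 0.061]
eef_rot: [0.867, 1.394, -0.868]
wrist_force: [-0.3, -0.1, -0.7]
opening: 0.0437
```

```bash
python3 st.py w16
```

```text
9.4833 [ 0.4394 -0.1497  0.0627] 0.043915456179320925 [ 0.1 -0.5 -0.1] nose [322.9 338.3] [-3.73  0.05  0.03]
```

View pics/w16.png

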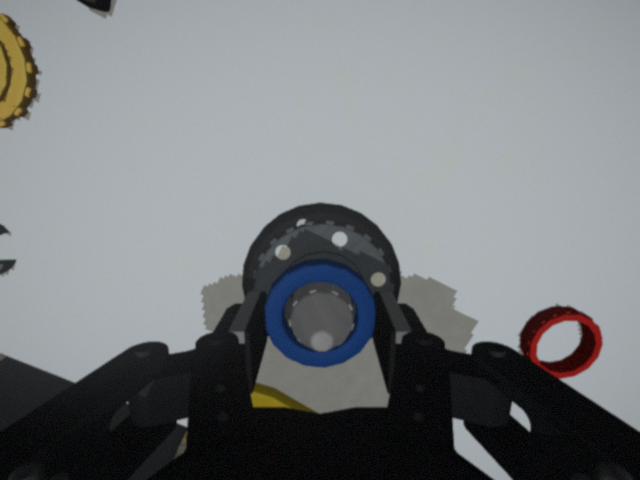

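apply_moves --pt "40 0.8 0.03 0 0" --pt "40 1.4 0.03 0 0" --pt "40 1.75 0.03 0 0" --pt "40 1.75 0.03 0 0" --pt "55 1.75 0.03 0 0"

```text
time: 9.9
eef_pos: [0.4394, -0.15, 0.0451]
eef_rot: [0.868, 1.391, -0.868]
wrist_force: [0.2, 0.0, 0.1]
opening: 0.0471
```

apply_moves --pt "68 0 0 0 0" --pt "68 0 0 0 0" --pt "68 -2 0 0 0" --pt "68 -5 0 0 0" --pt "68 -8 0 0 0"

```text
time: 10.32
eef_pos: [0.4387, -0.1499, 0.1259]
eef_rot: [0.868, 1.393, -0.869]
wrist_force: [-0.1, 0.6, 0.6]
opening: 0.058
```

```bash
python3 st.py w17
python3 - <<'E'
from h import *
print(delta([.4621,.0336,.10]))
E
```

```text
10.4167 [ 0.441  -0.1507  0.1289] 0.05834357363126197 [ 0.7 -0.3 -0.3] nose [318.2 276.2] [ 2.89 -0.06 -0.14]
[  2.87   9.97 -15.64]
```

View pics/w17.png

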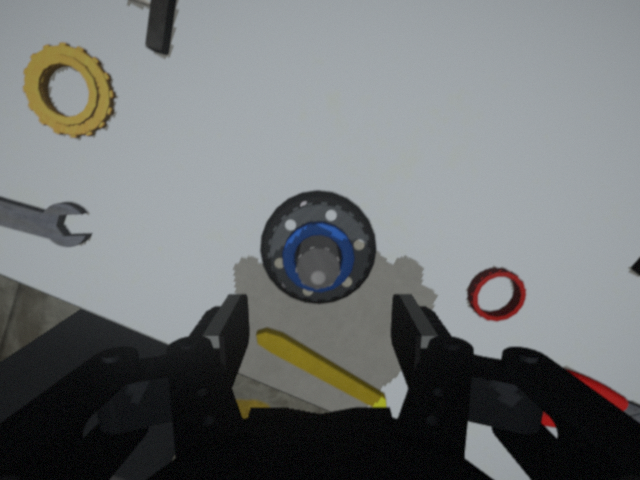

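apply_moves --pt "79 0 2 -3.4 5" --pt "79 0 4 -6.8 10" --pt "79 0 6 -10.2 15" --pt "79 0 8 -13.4 20" --pt "79 1 10 -15.6 20"

```text
time: 10.83
eef_pos: [0.4606, 0.037, 0.1162]
eef_rot: [1.136, 1.255, -1.133]
wrist_force: [2.2, -0.6, 0.5]
opening: 0.0676
```

apply_moves --pt "79 1 0 0 0" --pt "79 2.5 0 0 0" --pt "79 4 0 0 0" --pt "79 4 0 0 0"

```text
time: 11.17
eef_pos: [0.4595, 0.034, 0.0731]
eef_rot: [1.129, 1.26, -1.133]
wrist_force: [-0.5, -0.3, -0.2]
opening: 0.0677
```

```bash
python3 p.py small w18 .019
```

```text
[320.1 267.5] [ 97.6 102.1] [0.4623 0.0346 0.005 ] [0.4595 0.034  0.0731]
[319.8 267.2] [ 96.8 101.4] [0.4625 0.0346 0.005 ] [0.4598 0.0338 0.0743]
11.2667 0.06746923438257031 [ 0.1  0.  -0.1] [ 5.61  0.24 -0.06]
```

View pics/w18.png

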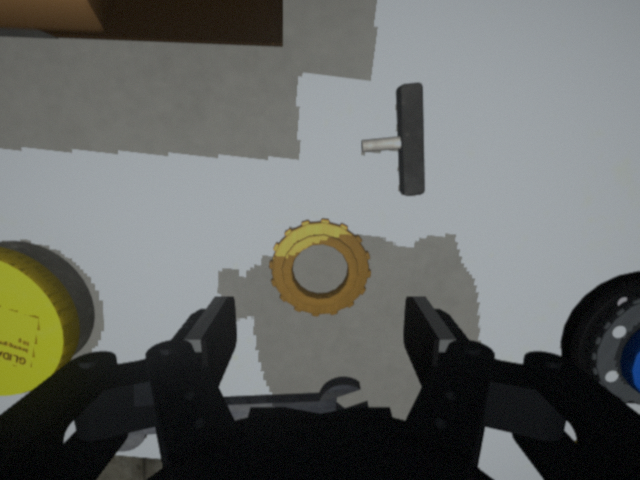

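apply_moves --pt "79 1.5 0.2 -0.05 0" --pt "79 3.5 0.2 -0.05 0" --pt "79 5.5 0.2 -0.05 0" --pt "79 5.5 0.2 -0.05 0"

```text
time: 11.6
eef_pos: [0.4618, 0.0344, 0.0187]
eef_rot: [1.13, 1.259, -1.133]
wrist_force: [-1.6, -0.5, -0.4]
opening: 0.0676
```

apply_moves --pt "70 0 0 0 0" --pt "50 0 0 0 0" --pt "50 0 0 0 0" --pt "50 0 0 0 0" --squeeze 40

```text
time: 11.93
eef_pos: [0.463, 0.0345, 0.0221]
eef_rot: [1.132, 1.256, -1.13]
wrist_force: [-3.1, -1.8, 7.0]
opening: 0.0497
```

```bash
python3 p.py small w19 .019
```

```text
[319.7 314.1] [126.7 131.9] [0.4628 0.035  0.005 ] [0.463  0.0345 0.0221]
[319.7 314.1] [126.7 131.9] [0.4628 0.035  0.005 ] [0.463  0.0345 0.0221]
12.0333 0.05017021153857204 [-4.5 -0.7  8.2] [ 0.31 -0.01 -0.05]
```

View pics/w19.png

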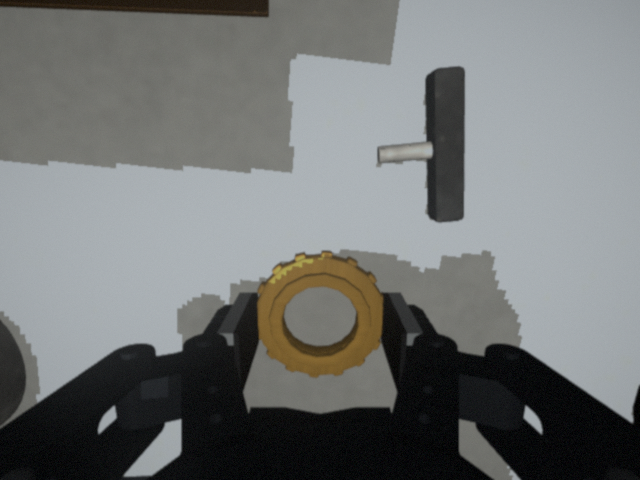

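apply_moves --pt "50 -2 0 0 0" --pt "50 -5 0 0 0" --pt "50 -9 0 0 0" --pt "50 -10 0 0 0"

```text
time: 12.37
eef_pos: [0.4643, 0.0347, 0.126]
eef_rot: [1.135, 1.253, -1.126]
wrist_force: [2.7, 0.5, 0.8]
opening: 0.0498
```

```bash
python3 st.py w20
```

```text
12.4667 [0.4641 0.0348 0.1237] 0.05001063561077543 [-0.7  0.1 -1.9] nose [650.1 354.4] [ 2.33 -4.35 18.09]
```

View pics/w20.png

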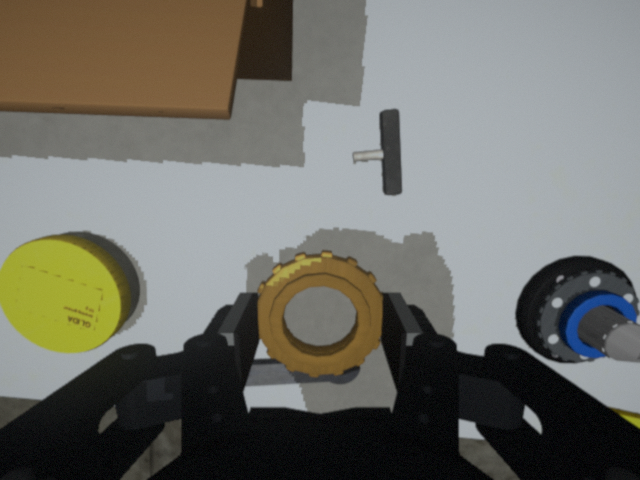

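apply_moves --pt "50 0 -0.8 3.6 0" --pt "50 0 -1.7 7.4 0" --pt "50 0 -2.6 11.2 0" --pt "50 0 -3.5 15 0" --pt "50 0 -4.3 18 0"

```text
time: 12.88
eef_pos: [0.4377, -0.1515, 0.12]
eef_rot: [1.131, 1.257, -1.132]
wrist_force: [1.0, -0.7, -1.2]
opening: 0.0495
```

apply_moves --pt "50 0 0 0 0" --pt "50 0 0 0 0"

```text
time: 13.05
eef_pos: [0.438, -0.1506, 0.1199]
eef_rot: [1.133, 1.256, -1.134]
wrist_force: [1.4, 2.0, -1.0]
opening: 0.0498
```

```bash
python3 st.py w21
```

```text
13.15 [ 0.4387 -0.1484  0.12  ] 0.05029408948149417 [ 0.3  1.  -0.7] nose [321.9 279.2] [2.   0.12 0.15]
```

View pics/w21.png

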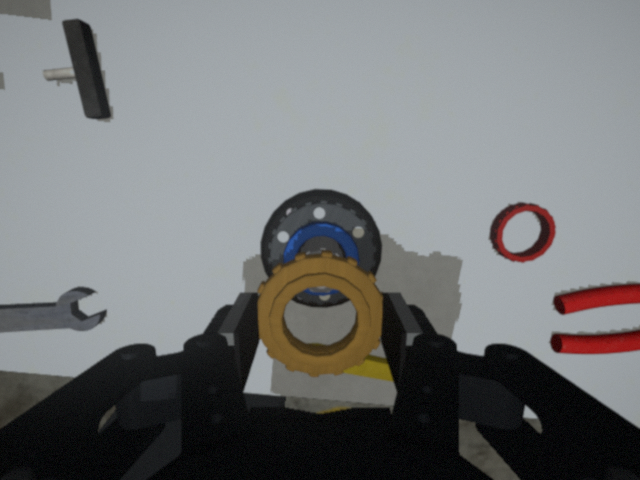

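apply_moves --pt "50 1 0.1 0.1 0" --pt "50 2.4 0.1 0.1 0" --pt "50 3.6 0.1 0.1 0" --pt "50 4.8 0.1 0.1 0" --pt "50 4.8 0.1 0.1 0"

```text
time: 13.57
eef_pos: [0.4392, -0.1483, 0.07]
eef_rot: [1.129, 1.261, -1.131]
wrist_force: [-0.8, 0.2, -2.0]
opening: 0.0502
```

```bash
python3 st.py w22
```

```text
13.6667 [ 0.4398 -0.1489  0.0718] 0.05003101886863534 [-0.7 -0.1 -1. ] nose [323.7 326.5] [-2.82  0.01  0.08]
```

View pics/w22.png

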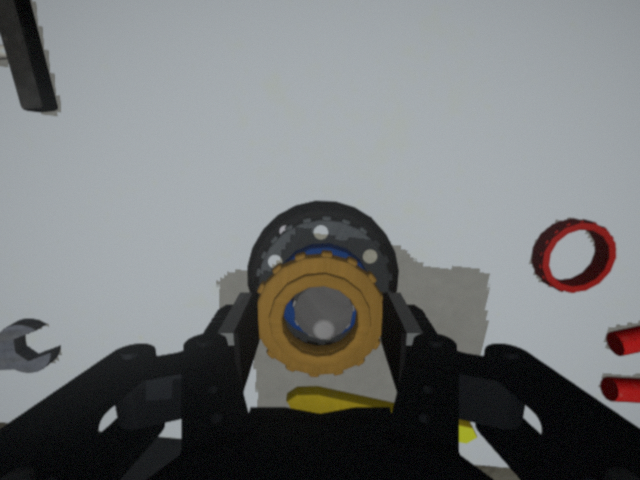

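apply_moves --pt "50 0.3 0 0.08 0" --pt "50 1.0 0 0.08 0" --pt "50 1.6 0 0.08 0" --pt "50 1.85 0 0.08 0" --pt "50 1.85 0 0.08 0"

```text
time: 14.08
eef_pos: [0.4399, -0.1505, 0.0533]
eef_rot: [1.131, 1.258, -1.131]
wrist_force: [-0.2, 0.0, -0.7]
opening: 0.0498
```

apply_moves --pt "65 0 0 0 0" --pt "77 0 0 0 0" --pt "77 0 0 0 0" --pt "77 -3 0 0 0" --pt "77 -7 0 0 0"

```text
time: 14.5
eef_pos: [0.4384, -0.15, 0.1226]
eef_rot: [1.129, 1.262, -1.134]
wrist_force: [-0.2, -0.0, 0.4]
opening: 0.0657
```

```bash
python3 st.py w23;python3 - <<'E'
from h import *
print(delta([.4652,-.280,.08]))
E
```

```text
14.6 [ 0.442  -0.1512  0.1281] 0.06552951766592106 [-0.4 -0.6 -1.4] nose [317.3 278.1] [ 2.81 -0.2  -0.18]
[ 4.85  0.93 13.04]
```

View pics/w23.png

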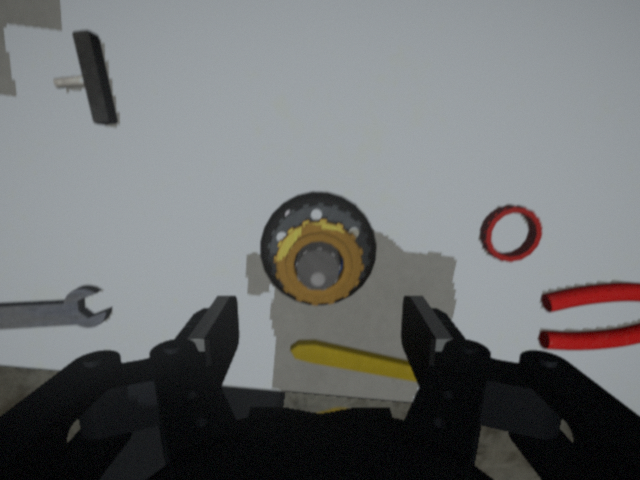

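apply_moves --pt "61 0 0.3 3.5 0" --pt "61 0 0.6 7.3 0" --pt "61 0 0.9 11 0" --pt "61 2 0.9 13 0" --pt "61 5 0.9 13 0"

```text
time: 15.02
eef_pos: [0.4637, -0.2846, 0.0751]
eef_rot: [1.134, 1.248, -1.134]
wrist_force: [0.1, -0.5, -1.0]
opening: 0.0523
```

apply_moves --pt "61 0.5 0 0 0" --pt "61 0.5 0 0 0"

```text
time: 15.18
eef_pos: [0.4615, -0.2779, 0.0674]
eef_rot: [1.131, 1.261, -1.132]
wrist_force: [-0.2, 0.6, 0.3]
opening: 0.0525
```

```bash
python3 p.py lock w24 .023
```

```text
[323.1 272.9] [70.6 73. ] [ 0.4636 -0.2788  0.0055] [ 0.4615 -0.2779  0.0674]
[323.  273.7] [69.8 72.6] [ 0.4637 -0.2789  0.0055] [ 0.4624 -0.2779  0.0687]
15.2833 0.05225553907115155 [-1.5 -0.1  0.2] [4.66 0.06 0.08]
```

View pics/w24.png

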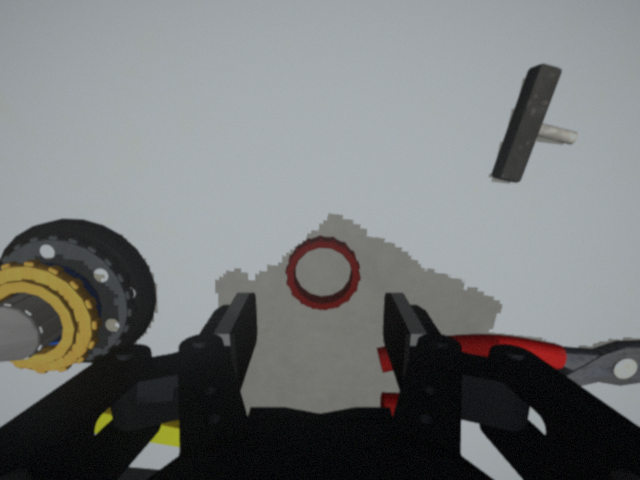

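apply_moves --pt "61 1.5 0.05 0.08 0" --pt "61 3.2 0.05 0.08 0" --pt "61 4.6 0.05 0.08 0" --pt "61 4.6 0.05 0.08 0"

```text
time: 15.62
eef_pos: [0.4632, -0.2786, 0.0223]
eef_rot: [1.13, 1.259, -1.13]
wrist_force: [-0.6, 0.7, 0.1]
opening: 0.0522
```

apply_moves --pt "50 0 0 0 0" --pt "35 0 0 0 0" --pt "35 0 0 0 0" --pt "35 0 0 0 0" --squeeze 30

```text
time: 15.95
eef_pos: [0.4639, -0.2795, 0.0244]
eef_rot: [1.131, 1.256, -1.13]
wrist_force: [-2.2, 2.5, 9.0]
opening: 0.0364
```

```bash
python3 p.py lock w25 .023
```

```text
[319.6 312.9] [89.2 94.7] [ 0.4634 -0.2789  0.0055] [ 0.4639 -0.2795  0.0244]
[319.5 312.9] [89.1 94.7] [ 0.4634 -0.2789  0.0055] [ 0.4639 -0.2795  0.0244]
16.05 0.03634338028257693 [-1.2  3.   8.8] [ 0.14 -0.04 -0.06]
```

View pics/w25.png

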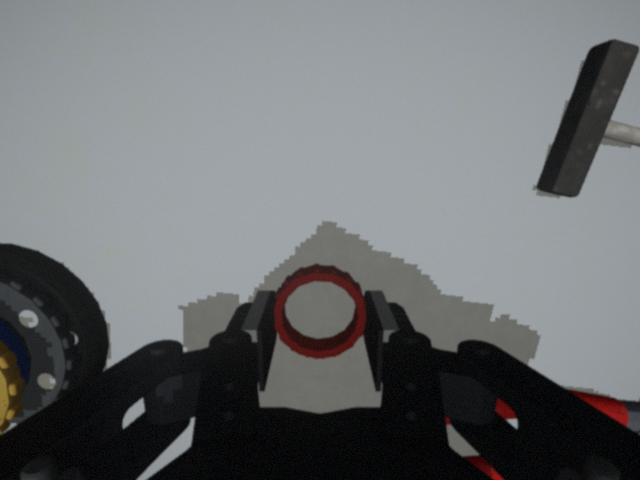

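apply_moves --pt "35 -2 0 0 0" --pt "35 -5.5 0 0 0" --pt "35 -9.5 0 0 0" --pt "35 -11 0 0 0" --pt "35 -11 0 0 0"

```text
time: 16.47
eef_pos: [0.4651, -0.2806, 0.1379]
eef_rot: [1.132, 1.25, -1.128]
wrist_force: [-0.1, -0.1, 0.2]
opening: 0.0362
```

```bash
python3 st.py w26
```

```text
16.5667 [ 0.4637 -0.2798  0.1343] 0.03582473344621676 [-0.1 -0.  -0.3] nose [ 80.3 291. ] [  3.41  -0.99 -13.19]
```

View pics/w26.png

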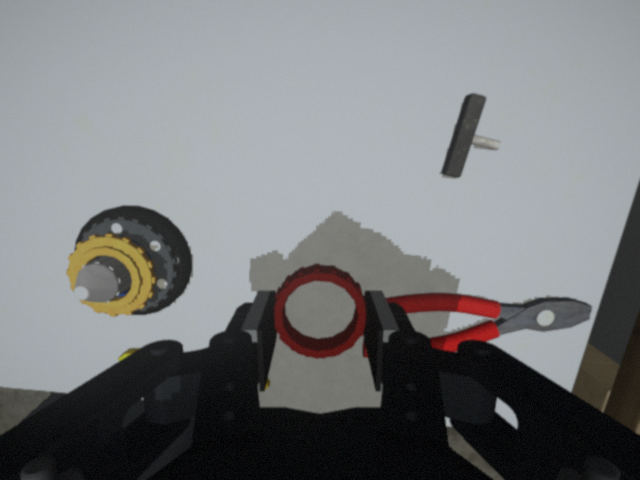

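apply_moves --pt "35 0 -0.3 -3.5 0" --pt "35 0 -0.6 -7.3 0" --pt "35 0 -0.9 -11 0" --pt "35 0 -1 -13.2 0" --pt "35 0 -1 -13.2 0"

```text
time: 16.98
eef_pos: [0.4383, -0.1449, 0.1323]
eef_rot: [1.128, 1.262, -1.128]
wrist_force: [1.3, 0.8, -0.0]
opening: 0.0362
```

apply_moves --pt "35 1.5 0 0 0" --pt "35 3.4 0 0 0" --pt "35 3.4 0 0 0" --pt "35 3.4 0 0 0"

```text
time: 17.32
eef_pos: [0.4386, -0.1493, 0.0981]
eef_rot: [1.13, 1.26, -1.133]
wrist_force: [-0.1, -0.5, -0.2]
opening: 0.0364
```

```bash
python3 st.py w27
```

```text
17.4167 [ 0.4394 -0.1496  0.0992] 0.03635891138527603 [0.  0.5 0.1] nose [321.2 296.7] [-0.08  0.06  0.02]
```

View pics/w27.png

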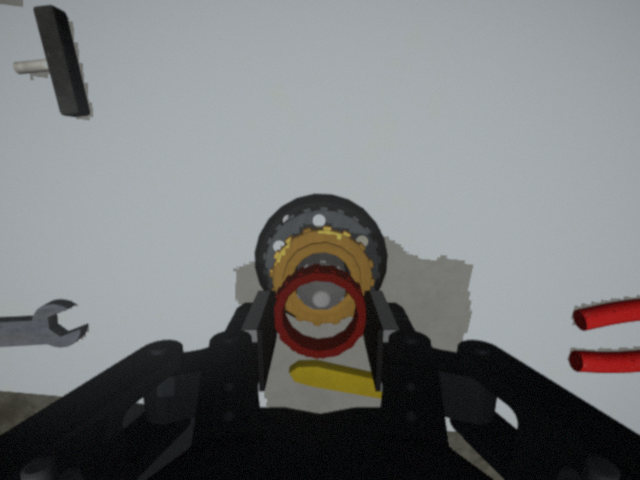

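Aligned; the nose shows at (321,298), where it should be. Lower by 3.3 cm, then release.

apply_moves --pt "35 0.8 0.05 0.02 0" --pt "35 1.6 0.05 0.02 0" --pt "35 2.4 0.05 0.02 0" --pt "35 3.1 0.05 0.02 0" --pt "35 3.35 0.05 0.02 0"

```text
time: 17.83
eef_pos: [0.4398, -0.1495, 0.0646]
eef_rot: [1.131, 1.258, -1.131]
wrist_force: [-6.8, 8.2, 46.8]
opening: 0.0364
```

apply_moves --pt "35 0 0 0 0" --pt "35 0 0 0 0"

```text
time: 18.0
eef_pos: [0.4398, -0.1495, 0.0648]
eef_rot: [1.131, 1.258, -1.131]
wrist_force: [0.0, 0.8, -0.8]
opening: 0.0364
```

```bash
python3 st.py w28
```

```text
18.1 [ 0.4398 -0.1495  0.065 ] 0.036224784525346 [-0.3 -0.3 -0.6] nose [321.4 335.1] [-3.5   0.02  0.02]
```

View pics/w28.png

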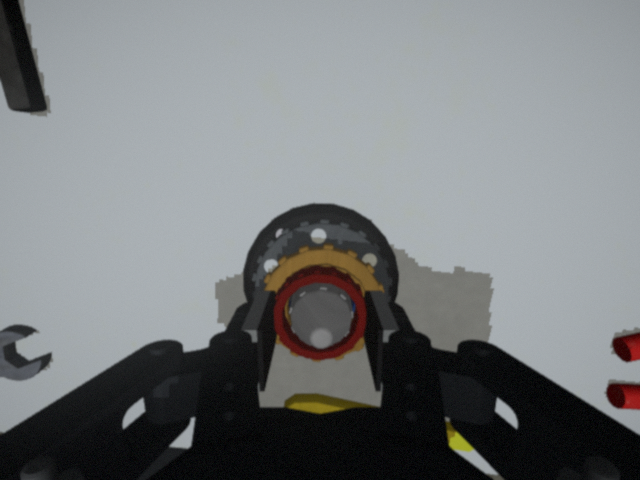

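apply_moves --pt "45 0 0 0 0" --pt "58 0 0 0 0" --pt "58 0 0 0 0" --pt "58 -2 0 0 0" --pt "58 -5 0 0 0"

```text
time: 18.52
eef_pos: [0.4386, -0.1491, 0.1142]
eef_rot: [1.13, 1.261, -1.133]
wrist_force: [-0.2, 0.3, 0.9]
opening: 0.0494
```

apply_moves --pt "58 -4 0 -3 0" --pt "58 -6 0 -7 0" --pt "58 -6 0 -11 0" --pt "58 -6 0 -15 0" --pt "58 -6 0 -15 0"

```text
time: 18.93
eef_pos: [0.4236, 0.0056, 0.1761]
eef_rot: [1.128, 1.26, -1.124]
wrist_force: [1.9, 0.1, -0.8]
opening: 0.0497
```

Run:
```python
from h import *
s=read_state();print(s['time'],s['eef_pos'],s['wrist_force'])
im=grab_frame('side');sc=grab_frame('scene')
cv2.imwrite('pics/se.png',im);i2=cv2.imread('pics/se.png');s2=sc.copy()
for a,cc in((i2,calibration('side')),(s2,calibration('scene'))):
    for z,r,col in((.019,.033,(255,255,255)),(.031,.023,(255,0,0)),(.038,.0265,(0,255,255)),(.052,.0193,(0,0,255))):
        pts=np.array([proj(cc,[.440+r*np.cos(t),-.1495+r*np.sin(t),z]) for t in np.linspace(0,6.28,60)])
        cv2.polylines(a,[np.int32(pts*16)],True,col,1,shift=4)
f=lambda a,x,y:cv2.resize(a[y:y+70,x:x+70],(380,290*1),interpolation=cv2.INTER_CUBIC)
cv2.imwrite('pics/end.png',np.vstack([np.hstack([f(im,195,255),f(i2,195,255)]),np.hstack([f(sc,250,275),f(s2,250,275)])]))
```

```text
18.9333 [0.42363599 0.00561749 0.17608864] [ 1.91910957  0.14243769 -0.77486388]
```

View pics/end.png

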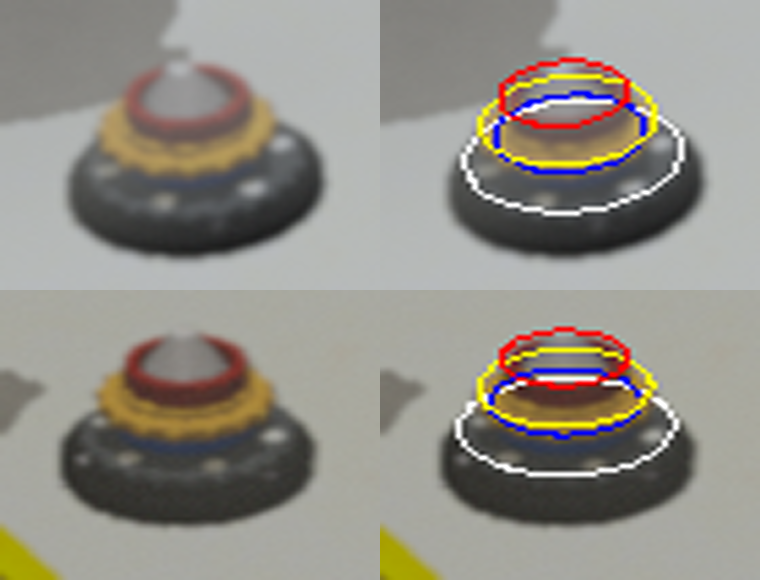

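View pics/se.png

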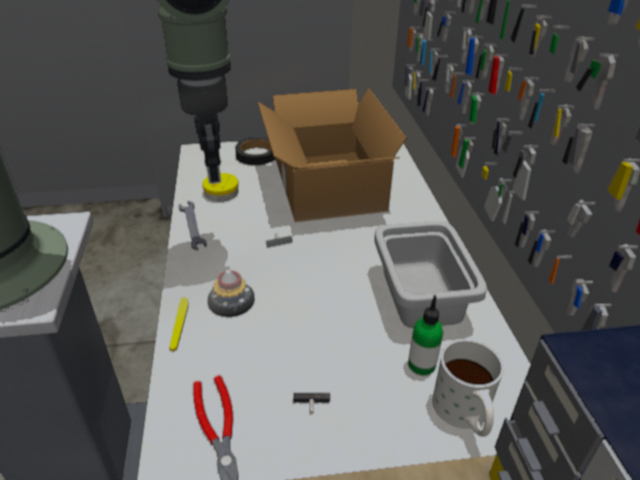

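apply_moves --pt "58 0 0 0 0" --pt "58 0 0 0 0" --pt "58 0 0 0 0" --pt "58 0 0 0 0"

```text
time: 19.37
eef_pos: [0.4241, -0.0012, 0.1752]
eef_rot: [1.132, 1.257, -1.132]
wrist_force: [-0.5, -0.3, 1.0]
opening: 0.0495
```

Run:
```python
from station import *
s=read_state();print(s['time'],s['eef_pos'],s['wrist_force'],abs(s['dq']).max())
print(ctrl.close_job())
```

```text
19.3667 [ 0.42407103 -0.00122686  0.17517512] [-0.5414637  -0.325283    1.02381729] 0.002110804737960859
the job is handed in; nothing more can be done
None
```

I stacked the big sprocket, spacer, small sprocket and lock ring on the post in that order, each the same way up as it lay, and handed the job in at 19.4 s. No verdict was reported.

- **Stack:** The last side and scene pictures show all four parts level and round the post. Outlines drawn for the expected heights sat about a pixel higher than what was seen. I took that as calibration error and did not measure the heights or tilts more closely than this.
- **Bystanders:** In the side picture the oil bottle, the tin and both brake pads look to be where they were at the start. I judged this by eye.
- **Arm:** It was clear of everything and at rest at hand-in.
- **Stand position:** My first fit from the side camera was about 5 mm off in y against the wrist camera. Overlays in both fixed cameras agreed with the wrist value, so I used that.
- **Force:** Lowering the lock ring gave a brief 47 N vertical reading at the wrist, under the 120 N limit. It was back to about zero before I let go. The load went through the fingers and the ring, so I don't expect the 40 N gripper-body limit to apply, but I could not check that.

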